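# Snug down the lifting eye of a fossil crate with a turning bar

### The arm

A 6-joint arm with a two-finger parallel gripper is mounted at the origin on the work surface. World frame = base frame: x ahead of the robot, y to its left, z up, the work surface at z = 0. Lengths are in m, angles in degrees, forces in N, time in s.
With the tool pointing down it reaches from about 0.35 to 0.875 m from the base axis. Payload 4.2 kg.
Tool frame: the origin (TCP) lies between the finger pads; the fingertips stand 11 mm ahead of it and the grasp point (between the pads) lies 8 mm behind it; z points along the fingers, y is the direction in which the jaws open and shut (so a half turn about z gives the same grasp; the last joint's range is limited). The gripper opens to 87 mm and grips with 3 to 60 N. Pads are 19 mm wide; open, the fingers measure 117 mm over their backs; the gripper's body (75 mm by 190 mm) begins 51 mm behind the grasp point.
Start: joints at [-62.246, 22.042, 0.453, 0, -68.411, -14.817], TCP at [0.14, -0.609, 0.234] pointing down, gripper open.
Joint ranges: [-179.83, 179.83], [-69.29, 118.12], [-61.27, 80.66], [-181.25, 117.63], [-171.15, -9.14], [-177.46, 177.46]. Speed limits (degrees/s): [159.86, 159.86, 180, 180, 180, 180].

### API

Orientations are given as a 3x3 rotation matrix whose columns are the frame's x, y, z axes.
In Python, from station import sense, capture, get_calibration, finish_job, search_frame, cut_out gives the robot as it stands.
- The arm moves only by the tool arm_command, never from a script. Its argument "rows" is a list of rows, each an object with "fingers": the opening in per cent of the stroke, from 0 (shut) to 100 (fully open); "travel": the shift along the tool's x, y, z in cm, a list of three; "roll": the turn about the tool's z in degrees. A call has 1 to 10 rows; each row is the pose to reach, as a shift and turn from the pose commanded when the call began, along the tool's axes at that moment; what a row does not reach only later rows make up. A row lasts 1/10 s, in which the tool goes at most 50 mm and 8.59 degrees, less where a joint would pass 70% of its speed; a pose out of reach is approached as far as the arm can. A call with a gripper value outside its range is refused whole. The fingers move at their own pace and stop on an object; the grip force is fixed at half the most. Time passes only in rows, so rows that repeat a pose let the fingers close. It gives the time, the measured TCP pose, the force and the opening at its end, in the units of the state.
- sense(): the state, without advancing time (a new reading comes with each control period).
- capture(name): name is "scene" or "side" or "wrist"; returns (picture, depth): 384x512x3 uint8, red, green, blue; 384x512 float32, m along the optical axis (not along the pixel's ray), 0 where there is no reading.
- get_calibration(name): a dict with "fov_y" (degrees; the focal length in pixels is half the picture's height over the tangent of half this angle, whatever the lens; pixels are square), "cx", "cy" (the principal point, pixels), "origin" and "attitude" of the camera in the world; the wrist camera has in their place "mount" (4x4, takes a point from camera to tool coordinates, whose origin is the TCP and whose axes are the flange's). Camera axes: x right, y down, z forward; pixel columns grow to the right and rows downward; lengths in m; the calibration is good to about 2 mm. A picture is of the moment at which its call begins: read the wrist's pose just before it. get_calibration takes no time and is no camera call.
- finish_job(): hands the job in, once; it reports no verdict.
Trained networks look in the newest picture that a camera, given by its name, has taken for a name from the list of things; names that differ only in an ending like _2 or _b are one class to them, and where a whole thing is asked for, a point or a joint stands for the part that bears it (a point fixed in the world has none). Each returns a list of dicts, best first, with "p" (0 to 1); they miss things now and then, are a little off and sometimes report something else, mostly with a low value. They report only what shows in the picture. A call takes as long as a camera call. They do not tell look-alikes from the thing itself.
- search_frame(camera, label): "position" ([x, y, z] in m, in world coordinates, good to about 4 mm: the middle of the surface that is visible of it).
- cut_out(camera, label): "mask" (384x512 bool, what is visible of it).
The state is a dict: "time_s": time; "joints": joint angles; "joint_velocities": joint speeds; "effort": joint torques, N m; "tcp_pos": TCP position; "ee_rot": TCP orientation; "wrist_force": force on the tool from outside, world axes, zero at the start; "moment": the same for the moment, N m; "gripper_width": opening from 0.0 (shut) to 1.0 (fully open).
Only numpy, scipy, OpenCV 4.12 (cv2) and the standard library are available. Lean on these libraries where they do the work, as an engineer would, in place of code of your own. Each camera call takes 0.05 s, during which the arm holds its last target. There are 200 camera calls.

### The job

The lifting eye in the lid of the plywood fossil crate has worked loose. Take the turning bar from its rest, slide it through the eye and use it as a lever to screw the eye in (clockwise seen from above) until it comes up against its seat, then nip it up gently but surely against the stop without forcing it. Draw the bar out again without loosening the eye and lay it back in its rest; keep the gripper off the crate and do not disturb the specimens lying around.

Things in the scene. Friction and masses are not known exactly. Their poses are not given: they have to be found in the camera images.
- eye (a joint): turn of the steel lifting eye about its upright screw axis, rad. Grows as the eye is screwed in, clockwise seen from above. A hard stop at 1.5 is the seat (the collar then bears on the lid; the gap is too small to see); it starts loose, 0.4 to 0.8 short of that, and stays where it is left.
- eye_center (a point): centre of the eye's ring, 33 mm above the lid, 105 mm above the table. Upright ring of 8 mm round steel: opening 18 mm, outside 34 mm. The point turns with the threaded shank; z up, x level and roughly the axis of the opening, which can be entered from either side: the worn ring is bent round on its shank by up to 10 degrees either way, which this reading does not show.
- screw_axis (a point): point of the lid on the upright screw axis. Screwing takes about 0.15 N m about this axis. Snug means 0.3 to 0.6 N m held for a moment at the stop (a 4 to 7 N sideways pull on the bar 80 mm from the axis, or that moment at the wrist); above about 0.65 N m it is forced. At the stop the torque grows by roughly 0.1 N m for each 0.012 rad of bar turn.
- crate: plywood fossil crate, fixed to the table, 148 x 178 x 72 mm high (lid included), origin at the centre of its underside, z up; the eye stands in the centre of the lid. The gripper should not touch it.
- bar: turning bar: straight round steel rod 12 mm thick, 180 mm long, rounded ends, about 130 g. Origin at the middle of its axis, x along it. Red grip from x = -63 to -13 mm (middle -38 mm); the plain end at x = +90 mm goes through the eye. In the ring it has 3 mm of play either side and swings freely to about 40 degrees off the opening's axis, where it bites and turns the eye.
- rest: dark wooden bar rest, fixed to the table, 180 x 70 mm board 12 mm thick with two V-shaped wooden cradles (12 mm wide, at x = -75 and +40 mm, V open upward, 40 mm across at the top, tops 66 mm above the table); origin at the centre of its underside. The bar lies in the Vs along the rest's x axis, red grip toward -x.
- rest_cradle (a point): where the middle of the bar lies when it is in the rest: 55 mm above the table, x along the bar toward its plain end, z up.
- molar: loose fossil tooth, ridged and brown, 90 x 50 x 46 mm high, origin at the centre of its underside; leave it alone.
- gems: loose white tray of small stones, 90 x 70 x 22 mm high, origin at the centre of its underside; leave it alone.
- ammonite: loose round spiral fossil, 72 mm across, 20 mm high, origin at the centre of its underside; leave it alone.
There are look-alikes about, which are no part of the job. Leave any purple or yellow look-alike of the bar alone.

How it is judged:
By the outcome, as a careful person would: the job done as asked, in the order asked, and still so for the second after the job is handed in, with the robot touching nothing.
It also fails if it takes over 72 s, if anything falls off the work surface, if the arm or the gripper's body presses on something with over 40 N, if the wrist force passes 120 N, or if a joint passes its speed limit or range.

## Working session

There is one attempt and no reset: what is moved stays moved. The work goes in short steps, Python scripts to look and compute and a tool call to move; the robot and the scene stay as the last step left them, time stands still between calls to the robot, and variables do not carry over. Pictures are saved under pics/ and viewed, about 8 in all and at most 12, crops included, and the job is handed in when it is done.

Besides the shell and the picture viewer there is one more tool, called after "Request:" by a JSON object that holds its "fn" and its "kwargs", one argument or row to a line. arm_command: Moves the arm, as the interface text tells. Its arguments: {"type":"object","properties":{"rows":{"type":"array","items":{"type":"object","properties":{"fingers":{"type":"number"},"travel":{"type":"array","items":{"type":"number"}},"roll":{"type":"number"}}}}},"required":["rows"]}

```bash
mkdir -p pics; ls; cat > h.py <<'E'
import numpy as np, cv2
from station import *
def cam(n,s=None):
    c=get_calibration(n); f=192/np.tan(np.radians(c["fov_y"]/2))
    if "mount" in c:
        s=s or sense(); M=np.array(c["mount"]); R=np.array(s["ee_rot"]); p=np.array(s["tcp_pos"])
        return f,c["cx"],c["cy"],R@M[:3,:3],R@M[:3,3]+p
    return f,c["cx"],c["cy"],np.array(c["attitude"]),np.array(c["origin"])
def world(C,d):
    f,cx,cy,R,o=C; v,u=np.indices(d.shape)
    P=np.stack([(u-cx)/f*d,(v-cy)/f*d,d],-1)
    W=P@R.T+o; W[d<=0]=np.nan; return W
def pix(C,p):
    f,cx,cy,R,o=C; q=(np.array(p)-o)@R; return q[...,:2]/q[...,2:]*f+[cx,cy]
def save(n,img,k=1): cv2.imwrite("pics/"+n,cv2.resize(img,None,fx=k,fy=k,interpolation=cv2.INTER_CUBIC)[...,::-1])
E
python3 - <<'E'
from h import *
for n in["scene","side"]:
    c=get_calibration(n);print(c)
    im,d=capture(n); np.savez(n,im=im,d=d); save(n+".png",im,1.5)
    for l in["eye","crate","bar","rest","molar","gems","ammonite"]:
        r=search_frame(n,l);print(n,l,[(np.round(x["position"],3).tolist(),round(x["p"],2),pix(cam(n),x["position"]).astype(int).tolist()) for x in r[:4]])
print(sense())
E
```

```text
pics
{'fov_y': 44.05061064721079, 'cx': 261.83275530086144, 'cy': 188.15736402201154, 'origin': array([ 0.98636891, -0.61019108,  1.07069234]), 'attitude': array([[ 0.80238504,  0.47341081, -0.36340123],
       [ 0.59661367, -0.62079211,  0.5085954 ],
       [ 0.01517795, -0.62489948, -0.78055767]])}
scene eye []
scene crate [([0.58, 0.186, 0.071], 0.74, [309, 166])]
scene bar [([0.269, -0.3, 0.009], 0.72, [107, 238]), ([0.569, -0.222, 0.06], 0.57, [212, 268]), ([0.479, -0.385, 0.011], 0.57, [139, 307]), ([0.541, -0.047, 0.013], 0.51, [247, 225])]
scene rest [([0.568, -0.224, 0.011], 0.96, [212, 278])]
scene molar [([0.396, 0.017, 0.036], 0.84, [221, 179])]
scene gems [([0.802, -0.016, 0.012], 0.94, [337, 269])]
scene ammonite [([0.575, 0.408, 0.014], 0.52, [344, 135])]
{'fov_y': 46.08640230861712, 'cx': 254.532658267072, 'cy': 191.96257063840926, 'origin': array([0.36720857, 1.0975001 , 0.81502544]), 'attitude': array([[-0.98606585, -0.07822028,  0.14681871],
       [-0.16546842,  0.55219599, -0.81712899],
       [-0.01715664, -0.83003685, -0.55744459]])}
side eye [([0.567, 0.216, 0
[... 621 characters left out ...]
2763e-03,
       -6.84109567e+01, -1.48171358e+01]), 'joint_velocities': array([-0.03421157,  0.01907128, -0.01158993,  0.02207725, -0.07280771,
       -0.03474549]), 'effort': array([ 1.47091541e-04, -3.90410864e+01,  1.87609738e+01,  4.22419310e+00,
        1.53903512e-02, -1.02567017e-05]), 'tcp_pos': array([ 0.13993887, -0.6091191 ,  0.23360184]), 'ee_rot': array([[-9.74618612e-01, -2.23871751e-01,  2.57078222e-05],
       [-2.23871753e-01,  9.74618608e-01, -8.62761995e-05],
       [-5.74051796e-06, -8.98416450e-05, -9.99999996e-01]]), 'wrist_force': array([ 0.37683421, -0.11393734,  0.30409459]), 'moment': array([0.01060846, 0.00677802, 0.00107336]), 'gripper_width': 0.9975818316314183}
```

View pics/scene.png

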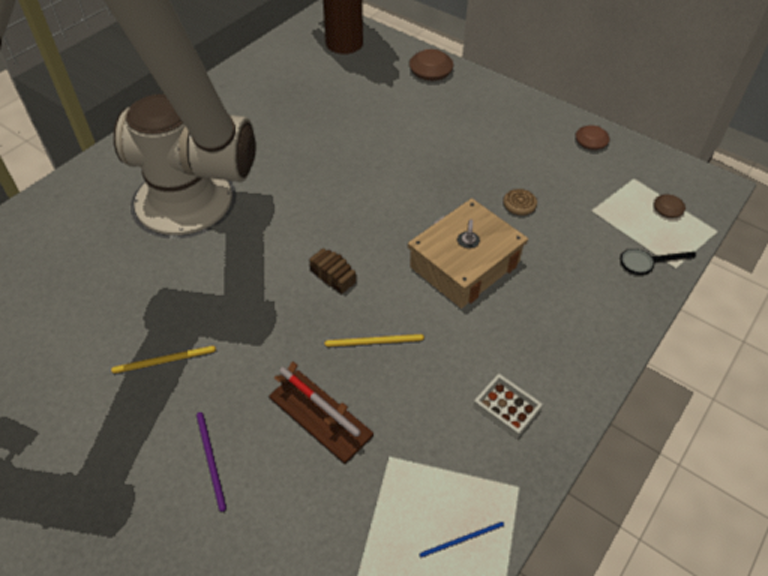

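View pics/side.png

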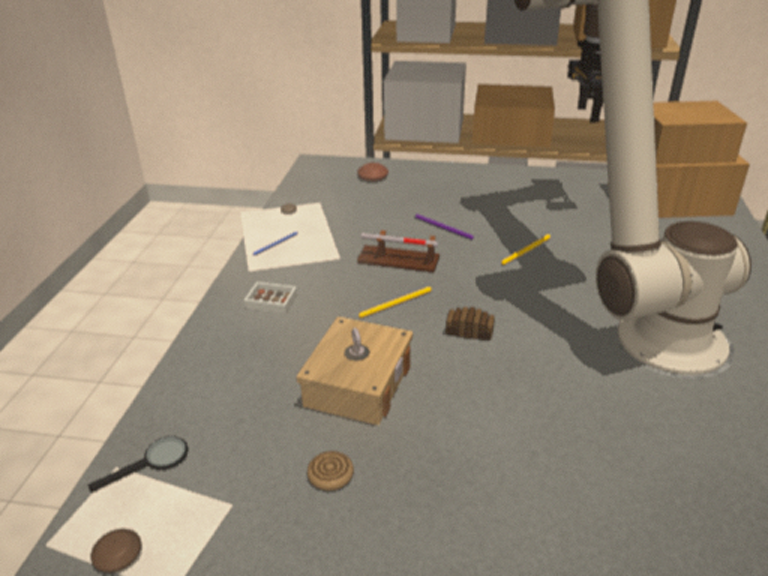

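The bar is the steel rod with the red grip on the rest at scene px (212,268). The look-alikes are yellow at (109,240) and (250,227), purple at (141,307) and a blue rod at (307,360), all lying on the table. The eye is at scene px (312,157), side px (238,229). Next I'll measure the bar, the rest and the eye.

```bash
python3 - <<'E'
from h import *
for n in["scene","side"]:
    z=np.load(n+".npz"); im,d=z["im"].astype(int),z["d"]; C=cam(n); W=world(C,d)
    near=(np.hypot(W[...,0]-.565,W[...,1]+.215)<.13)
    bar=near&(W[...,2]>.045)&(W[...,2]<.075)&((im.min(-1)>95)|((im[...,0]>120)&(im[...,1]<70)))
    red=bar&(im[...,0]>1.8*im[...,1])
    P=W[bar]; m=P.mean(0); u=np.linalg.svd(P-m)[2][0]; 
    r=W[red].mean(0); u*=-np.sign((r-m)@u); t=(P-m)@u
    print(n,bar.sum(),red.sum(),"mean",m,"red",r,"dir",u,np.degrees(np.arctan2(u[1],u[0])),"ext",t.min(),t.max(), "mid",m+u*(np.percentile(t,1)+np.percentile(t,99))/2)
    lid=(np.hypot(W[...,0]-.57,W[...,1]-.21)<.14)&(abs(W[...,2]-.072)<.006)
    rr=cv2.minAreaRect(W[lid][:,:2].astype(np.float32)*1000); print("lid",rr,W[lid][:,2].mean())
    e=(np.hypot(W[...,0]-.57,W[...,1]-.21)<.04)&(W[...,2]>.084)
    P=W[e];print("eye",len(P),P.mean(0) if len(P) else'',np.ptp(P,0) if len(P) else '')
E
```

```text
scene 255 72 mean [ 0.56449189 -0.21794983  0.0591046 ] red [ 0.52373022 -0.21428135  0.0591785 ] dir [ 0.99609928 -0.08822342 -0.00169129] -5.061417493085813 ext -0.09053652574750469 0.08706502406687991 mid [ 0.56319374 -0.21783485  0.0591068 ]
lid ((571.3982543945312, 207.66488647460938), (181.64051818847656, 153.6592559814453), 80.27558898925781) 0.0707392108830713
eye 45 [0.57488858 0.20315871 0.10683869] [0.01637883 0.02885765 0.03629324]
side 163 34 mean [ 0.56789343 -0.2126905   0.05921876] red [ 0.52689316 -0.20678071  0.05834404] dir [ 0.99530609 -0.09667997 -0.00433305] -5.548072608779956 ext -0.09227328039098179 0.08558765036007085 mid [ 0.5639445  -0.21230692  0.05923595]
lid ((571.809814453125, 210.01333618164062), (185.37461853027344, 153.25616455078125), 79.93180847167969) 0.07294986118309116
eye 74 [0.57313856 0.21449448 0.10583805] [0.02099181 0.02839302 0.04041072]
```

Request:
{"fn": "arm_command", "kwargs": {
  "rows": [
    {"fingers": 100,"travel": [-46.5,30.1,-2],"roll": -80},
    {"fingers": 100,"travel": [-46.5,30.1,-2],"roll": -80},
    {"fingers": 100,"travel": [-46.5,30.1,-2],"roll": -80},
    {"fingers": 100,"travel": [-46.5,30.1,-2],"roll": -80},
    {"fingers": 100,"travel": [-46.5,30.1,-2],"roll": -80},
    {"fingers": 100,"travel": [-46.5,30.1,-2],"roll": -80},
    {"fingers": 100,"travel": [-46.5,30.1,-2],"roll": -80},
    {"fingers": 100,"travel": [-46.5,30.1,-2],"roll": -80},
    {"fingers": 100,"travel": [-46.5,30.1,-2],"roll": -80},
    {"fingers": 100,"travel": [-46.5,30.1,-2],"roll": -80}
  ]
}}

```text
time_s: 1.8
tcp_pos: [0.4892, -0.2488, 0.2521]
ee_rot: [[0.055, -0.998, 0.001], [-0.998, -0.055, -0.0], [0.0, -0.001, -1.0]]
wrist_force: [0.5, -1.5, 0.2]
gripper_width: 0.997
```

Request:
{"fn": "arm_command", "kwargs": {
  "rows": [
    {"fingers": 100,"travel": [0,0,0],"roll": -82},
    {"fingers": 100,"travel": [0,0,0],"roll": -82},
    {"fingers": 100,"travel": [0,0,0],"roll": -82},
    {"fingers": 100,"travel": [0,0,0],"roll": -82},
    {"fingers": 100,"travel": [0,0,0],"roll": -82},
    {"fingers": 100,"travel": [0,0,0],"roll": -82},
    {"fingers": 100,"travel": [0,0,0],"roll": -82},
    {"fingers": 100,"travel": [0,0,0],"roll": -82},
    {"fingers": 100,"travel": [0,0,0],"roll": -82},
    {"fingers": 100,"travel": [0,0,0],"roll": -82}
  ]
}}

```text
time_s: 2.8
tcp_pos: [0.488, -0.2506, 0.2517]
ee_rot: [[0.996, -0.084, 0.0], [-0.084, -0.996, -0.0], [0.0, 0.0, -1.0]]
wrist_force: [0.8, 0.2, -0.4]
gripper_width: 1.001
```

```bash
cat >> h.py <<'E'
def fitbar(im,d,C,c,zlo,zhi,r=.13):
    """bar in hand/rest: axis direction, middle of red grip, tip (plain) from depth+colour"""
    im=im.astype(int); W=world(C,d); near=(np.hypot(W[...,0]-c[0],W[...,1]-c[1])<r)&(W[...,2]>zlo)&(W[...,2]<zhi)
    red=near&(im[...,0]>2*im[...,1])&(im[...,0]>2*im[...,2])&(im[...,0]>90)
    return W,near,red
E
python3 - <<'E'
from h import *
s=sense(); print(s["time_s"],s["tcp_pos"],np.round(s["ee_rot"],4).tolist(),s["joints"],s["wrist_force"]); print(get_calibration("wrist"))
im,d=capture("wrist"); C=cam("wrist",s); np.savez("w1",im=im,d=d); save("w1.png",im,1.4)
W,near,red=fitbar(im,d,C,(.5635,-.215),.045,.075)
print("red",red.sum(),W[red].mean(0),np.ptp(W[red],0))
g=near&(W[...,2]>.048); hsv=cv2.cvtColor(im,cv2.COLOR_RGB2HSV); st=near&(hsv[...,1]<70)
P=W[red|st]; m=P.mean(0);u=np.linalg.svd(P-m)[2][0];u*=np.sign(u[0]);t=(P-m)@u;print(st.sum(),m,u,np.degrees(np.arctan2(u[1],u[0])),t.min(),t.max(),P[:,2].max(),P[:,2].min())
E
```

```text
2.8 [ 0.4879753  -0.25057024  0.25169252] [[0.9965, -0.0837, 0.0002], [-0.0837, -0.9965, -0.0001], [0.0002, 0.0001, -1.0]] [-1.02422515e+01  1.38490725e+01 -8.72641529e+00  2.14714749e-03
 -6.74139902e+01  9.54393740e+01] [ 0.75942611  0.19043504 -0.42671836]
{'fov_y': 60.654406628923844, 'cx': 256.8378833763723, 'cy': 184.4651976137416, 'mount': array([[ 1.45337923e-04, -9.65671740e-01, -2.59765411e-01,
         6.99321606e-02],
       [ 9.99999700e-01,  3.37870541e-04, -6.96529050e-04,
         2.32193031e-04],
       [ 7.60385500e-04, -2.59765232e-01,  9.65671500e-01,
        -1.50761895e-01],
       [ 0.00000000e+00,  0.00000000e+00,  0.00000000e+00,
         1.00000000e+00]])}
red 534 [ 0.52280274 -0.21280618  0.05955283] [0.04825472 0.01560192 0.00789283]
1577 [ 0.56656905 -0.21665604  0.05928067] [ 0.99606213 -0.08860429 -0.00308292] -5.083342411186194 -0.09576702586824003 0.08268444111333748 0.06350222556026686 0.05137411477951187
```

View pics/w1.png

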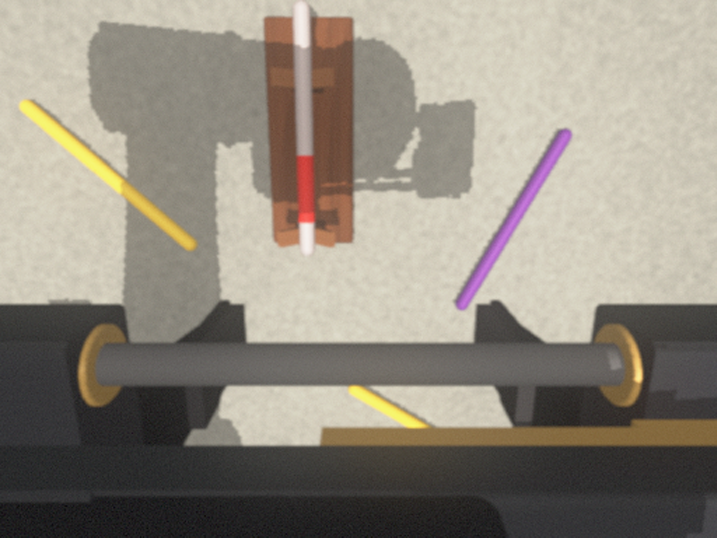

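The wrist view shows the chosen bar in its rest, red grip at about px (305,188). It lies clear of the yellow and purple look-alikes. Descending on the grip.

Request:
{"fn": "arm_command", "kwargs": {
  "rows": [
    {"fingers": 100,"travel": [3.2,-4.05,0],"roll": 0.3},
    {"fingers": 100,"travel": [3.2,-4.05,4],"roll": 0.3},
    {"fingers": 100,"travel": [3.2,-4.05,8],"roll": 0.3},
    {"fingers": 100,"travel": [3.2,-4.05,12],"roll": 0.3},
    {"fingers": 100,"travel": [3.2,-4.05,16],"roll": 0.3},
    {"fingers": 100,"travel": [3.2,-4.05,19],"roll": 0.3},
    {"fingers": 100,"travel": [3.2,-4.05,20.5],"roll": 0.3},
    {"fingers": 100,"travel": [3.2,-4.05,20.5],"roll": 0.3},
    {"fingers": 100,"travel": [3.2,-4.05,20.5],"roll": 0.3}
  ]
}}

```text
time_s: 3.75
tcp_pos: [0.524, -0.2132, 0.047]
ee_rot: [[0.996, -0.094, 0.001], [-0.094, -0.996, -0.0], [0.001, 0.0, -1.0]]
wrist_force: [0.8, 0.3, -0.0]
gripper_width: 0.997
```

Request:
{"fn": "arm_command", "kwargs": {
  "rows": [
    {"fingers": 30,"travel": [0,0,0],"roll": 0},
    {"fingers": 30,"travel": [0,0,0],"roll": 0},
    {"fingers": 30,"travel": [0,0,0],"roll": 0}
  ]
}}

```text
time_s: 4.05
tcp_pos: [0.524, -0.2131, 0.0477]
ee_rot: [[0.996, -0.094, 0.002], [-0.094, -0.996, -0.0], [0.002, 0.0, -1.0]]
wrist_force: [-0.2, -0.1, 0.0]
gripper_width: 0.808
```

```bash
python3 - <<'E'
from h import *
s=sense(); print(s["time_s"],s["tcp_pos"],s["gripper_width"],s["wrist_force"])
im,d=capture("wrist"); C=cam("wrist",s); save("w2.png",im,1.4)
E
```

```text
4.05 [ 0.52399668 -0.21311919  0.04768536] 0.8079424744138143 [-0.1509189  -0.11806347  0.03107908]
```

View pics/w2.png

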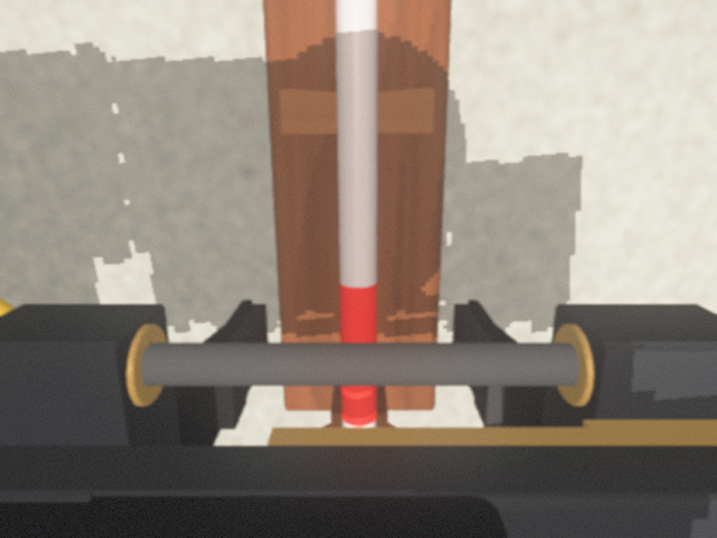

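The jaws are centred on the red grip (px 358,340) and parallel to it. Closing.

Request:
{"fn": "arm_command", "kwargs": {
  "rows": [
    {"fingers": 0,"travel": [0,0,0],"roll": 0},
    {"fingers": 0,"travel": [0,0,0],"roll": 0},
    {"fingers": 0,"travel": [0,0,0],"roll": 0},
    {"fingers": 0,"travel": [0,0,0],"roll": 0},
    {"fingers": 0,"travel": [0,0,0],"roll": 0},
    {"fingers": 0,"travel": [0,0,0],"roll": 0},
    {"fingers": 0,"travel": [0,0,0],"roll": 0},
    {"fingers": 0,"travel": [0,0,0],"roll": 0},
    {"fingers": 0,"travel": [0,0,0],"roll": 0},
    {"fingers": 0,"travel": [0,0,0],"roll": 0}
  ]
}}

```text
time_s: 5.1
tcp_pos: [0.5235, -0.2128, 0.0466]
ee_rot: [[0.996, -0.093, 0.0], [-0.093, -0.996, 0.0], [0.0, -0.0, -1.0]]
wrist_force: [0.2, 2.9, 0.6]
gripper_width: 0.121
```

```bash
python3 - <<'E'
from h import *
s=sense(); print(s["time_s"],s["tcp_pos"],s["gripper_width"],s["wrist_force"],s["moment"])
E
```

```text
5.1 [ 0.52347322 -0.21275129  0.04656956] 0.12104694588967418 [0.22104634 2.89737556 0.55973175] [0.77721543 0.10111898 0.03160792]
```

Request:
{"fn": "arm_command", "kwargs": {
  "rows": [
    {"fingers": 0,"travel": [0,0,-2],"roll": 0},
    {"fingers": 0,"travel": [0,0,-5],"roll": 0},
    {"fingers": 0,"travel": [0,0,-9],"roll": 0},
    {"fingers": 0,"travel": [0,0,-13],"roll": 0},
    {"fingers": 0,"travel": [0,0,-17],"roll": 0},
    {"fingers": 0,"travel": [0,0,-20],"roll": 0},
    {"fingers": 0,"travel": [-1,-4,-20.5],"roll": 0},
    {"fingers": 0,"travel": [-1.5,-8,-20.5],"roll": 0},
    {"fingers": 0,"travel": [-2,-12,-20.5],"roll": 0},
    {"fingers": 0,"travel": [-2.5,-16,-20.5],"roll": 0}
  ]
}}

```text
time_s: 6.1
tcp_pos: [0.5126, -0.0504, 0.2512]
ee_rot: [[0.996, -0.094, -0.001], [-0.094, -0.996, -0.0], [-0.001, 0.0, -1.0]]
wrist_force: [1.1, 0.2, -0.9]
gripper_width: 0.126
```

Request:
{"fn": "arm_command", "kwargs": {
  "rows": [
    {"fingers": 0,"travel": [-0.2,-4,0],"roll": 0},
    {"fingers": 0,"travel": [-0.4,-8,0],"roll": 0},
    {"fingers": 0,"travel": [-0.6,-12,0],"roll": 0},
    {"fingers": 0,"travel": [-0.8,-15,0],"roll": 0},
    {"fingers": 0,"travel": [-1,-17.5,0],"roll": 0},
    {"fingers": 0,"travel": [-1,-18,0],"roll": 0},
    {"fingers": 0,"travel": [-1,-18,0],"roll": 0},
    {"fingers": 0,"travel": [-1,-18,0],"roll": 0}
  ]
}}

```text
time_s: 6.9
tcp_pos: [0.5201, 0.1278, 0.2512]
ee_rot: [[0.996, -0.094, -0.001], [-0.094, -0.996, -0.001], [-0.001, 0.001, -1.0]]
wrist_force: [0.4, -0.2, -1.6]
gripper_width: 0.128
```

```bash
python3 - <<'E'
from h import *
s=sense(); print(s["time_s"],s["tcp_pos"],s["gripper_width"],s["wrist_force"],s["moment"])
im,d=capture("wrist"); C=cam("wrist",s); np.savez("w3",im=im,d=d); save("w3.png",im,1.5)
W=world(C,d)
e=(np.hypot(W[...,0]-.574,W[...,1]-.209)<.04)&(W[...,2]>.09)&(W[...,2]<.13)
P=W[e]; print(e.sum(),P.mean(0),P[:,2].max()); v,u=np.nonzero(e);print("px",u.min(),u.max(),v.min(),v.max())
m=P.mean(0); q=np.linalg.svd((P-m)[:,:2])[2][0]; t=(P-m)[:,:2]@q; print("ring plane heading",np.degrees(np.arctan2(q[1],q[0])),t.min(),t.max(),m[:2]+q*(t.min()+t.max())/2)
top=P[P[:,2]>.117]; print("top",top.mean(0),len(top))
r=cv2.minAreaRect(P[:,:2].astype(np.float32)*1000);print(r)
lid=(np.hypot(W[...,0]-.57,W[...,1]-.21)<.14)&(abs(W[...,2]-.072)<.006);print(cv2.minAreaRect(W[lid][:,:2].astype(np.float32)*1000),np.median(W[lid][:,2]))
b=(np.hypot(W[...,0]-s["tcp_pos"][0]-.05,W[...,1]-s["tcp_pos"][1])<.11)&(abs(W[...,2]-s["tcp_pos"][2]-.012)<.009)&(W[...,0]>s["tcp_pos"][0]+.03)
P=W[b];m=P.mean(0);u=np.linalg.svd(P-m)[2][0];u*=np.sign(u[0]);t=(P-m)@u;print("bar",len(P),m,u,np.degrees(np.arctan2(u[1],u[0])),m+u*t.max())
E
```

```text
6.9 [0.52006592 0.12779405 0.25124784] 0.12797860148526916 [ 0.43679228 -0.19545505 -1.58548043] [-0.1392403   0.22592985 -0.04055511]
403 [0.570687   0.20832001 0.11432264] 0.12331597281101114
px 143 175 116 141
ring plane heading 121.79921015165183 -0.014102989988572014 0.018491417413237038 [0.56953077 0.21018487]
top [0.57032886 0.21007569 0.11974768] 214
((570.2151489257812, 210.62457275390625), (8.047125816345215, 32.6185302734375), 30.0201416015625)
((568.9606323242188, 216.46066284179688), (168.30946350097656, 152.4554443359375), 80.04623413085938) 0.07173810520078683
bar 5401 [0.59027442 0.12143819 0.26302634] [ 0.99554916 -0.09295262 -0.01554611] -5.334138824092345 [0.62595744 0.11810653 0.26246913]
```

View pics/w3.png

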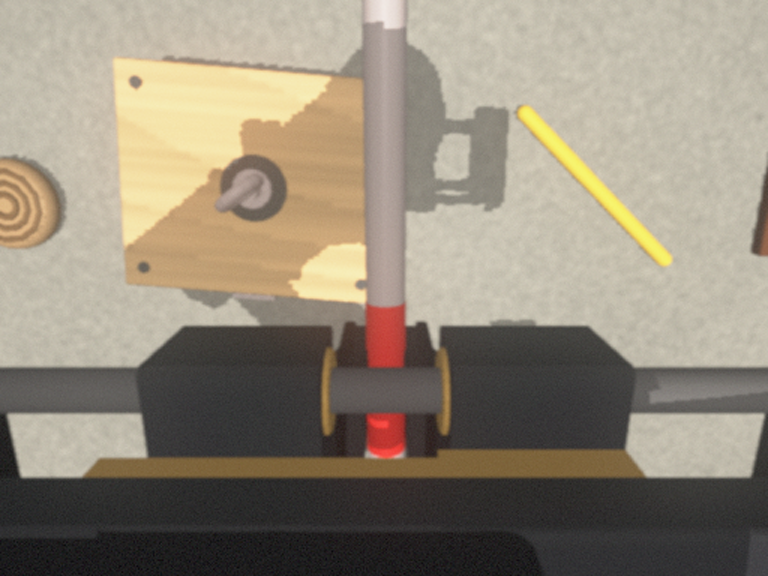

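The eye is at px (240,190) and its ring plane runs to heading about 120°, so the opening's axis is about +30°. Its centre is near (0.5705, 0.2105). I'll go to a standoff along that axis.

Request:
{"fn": "arm_command", "kwargs": {
  "rows": [
    {"fingers": 0,"travel": [-4,0.4,0],"roll": -8},
    {"fingers": 0,"travel": [-8,0.8,0],"roll": -16},
    {"fingers": 0,"travel": [-9.2,0.85,0],"roll": -24},
    {"fingers": 0,"travel": [-9.2,0.85,0],"roll": -32},
    {"fingers": 0,"travel": [-9.2,0.85,0],"roll": -35.4},
    {"fingers": 0,"travel": [-9.2,0.85,4],"roll": -35.4},
    {"fingers": 0,"travel": [-9.2,0.85,8],"roll": -35.4},
    {"fingers": 0,"travel": [-9.2,0.85,12],"roll": -35.4},
    {"fingers": 0,"travel": [-9.2,0.85,14.5],"roll": -35.4},
    {"fingers": 0,"travel": [-9.2,0.85,15.3],"roll": -35.4}
  ]
}}

```text
time_s: 7.95
tcp_pos: [0.4264, 0.1267, 0.0963]
ee_rot: [[0.867, 0.499, -0.005], [0.499, -0.867, -0.003], [-0.006, 0.001, -1.0]]
wrist_force: [-0.1, -1.1, -2.1]
gripper_width: 0.124
```

Request:
{"fn": "arm_command", "kwargs": {
  "rows": [
    {"fingers": 0,"travel": [0,0,0],"roll": 0},
    {"fingers": 0,"travel": [0,0,0],"roll": 0}
  ]
}}

```text
time_s: 8.15
tcp_pos: [0.4291, 0.1292, 0.0999]
ee_rot: [[0.866, 0.5, 0.003], [0.5, -0.866, 0.001], [0.003, 0.0, -1.0]]
wrist_force: [0.4, 0.3, -1.2]
gripper_width: 0.128
```

```bash
cat > look.py <<'E'
from h import *
import sys
s=sense(); print(s["time_s"],s["tcp_pos"],np.degrees(np.arctan2(s["ee_rot"][1][0],s["ee_rot"][0][0])),s["wrist_force"],s["moment"])
h=np.array(s["ee_rot"])[:2,0]; h/=np.linalg.norm(h); nrm=np.array([-h[1],h[0]]); p=np.array(s["tcp_pos"])
out=[]
for n in["scene","side"]:
    im,d=capture(n); C=cam(n); W=world(C,d); np.savez(n+"2",im=im,d=d)
    q=W[...,:2]-p[:2]; t=q@h; l=q@nrm
    b=(t>.03)&(t<.135)&(abs(l)<.02)&(abs(W[...,2]-p[2]-.01)<.02)
    e=(np.hypot(W[...,0]-.5705,W[...,1]-.2105)<.025)&(W[...,2]>.092)&(t>.14)
    print(n,"bar n",b.sum(),"t max",np.nanmax(t[b]),"lat(t=.12)",np.polyval(np.polyfit(t[b],l[b],1),.12),"z",np.polyval(np.polyfit(t[b],W[...,2][b],1),.12)," eye n",e.sum(),"t",t[e].min(),t[e].max(),"lat",l[e].min(),l[e].max(),"z",W[...,2][e].max())
    c=pix(C,[.55,.19,.105]).astype(int); k=60
    out.append(cv2.resize(im[c[1]-k:c[1]+k,c[0]-k:c[0]+k],(400,400),interpolation=cv2.INTER_CUBIC))
save(sys.argv[1],np.hstack(out))
E
python3 look.py s1.png
```

```text
8.15 [0.42914282 0.12915134 0.09992235] 30.025588280006904 [ 0.39908726  0.3248912  -1.16437488] [-0.12026897  0.1496639   0.02769056]
scene bar n 146 t max 0.1255070685841736 lat(t=.12) -0.004792272964303939 z 0.10975880607060742  eye n 36 t 0.15968943726208767 0.16733249027618563 lat -0.019738615123294754 0.008796760686558075 z 0.12278341957089778
side bar n 169 t max 0.1293320788685235 lat(t=.12) 0.002078570373122952 z 0.11152695951407506  eye n 63 t 0.1619741315318337 0.17062715926768662 lat -0.017481600902990592 0.01548616955920195 z 0.12534499546347955
```

View pics/s1.png

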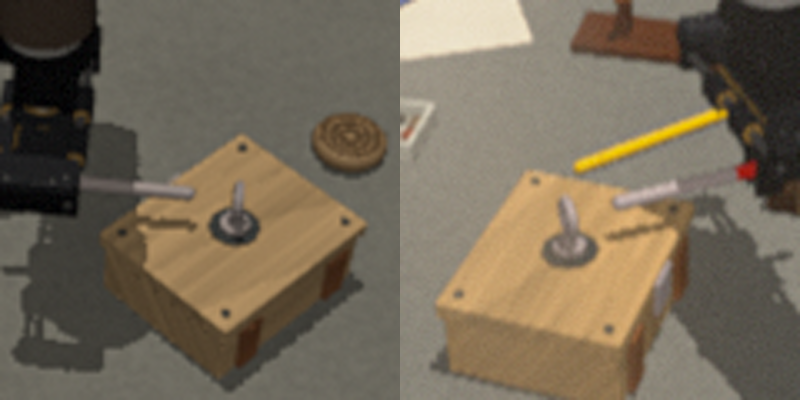

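Request:
{"fn": "arm_command", "kwargs": {
  "rows": [
    {"fingers": 0,"travel": [1,0.05,0.1],"roll": 0},
    {"fingers": 0,"travel": [2,0.05,0.1],"roll": 0},
    {"fingers": 0,"travel": [2.7,0.05,0.1],"roll": 0},
    {"fingers": 0,"travel": [3.4,0.05,0.1],"roll": 0},
    {"fingers": 0,"travel": [4.0,0.05,0.1],"roll": 0},
    {"fingers": 0,"travel": [4.5,0.05,0.1],"roll": 0},
    {"fingers": 0,"travel": [4.5,0.05,0.1],"roll": 0}
  ]
}}

```text
time_s: 8.95
tcp_pos: [0.4678, 0.1513, 0.0975]
ee_rot: [[0.866, 0.501, 0.0], [0.501, -0.866, 0.0], [0.0, 0.0, -1.0]]
wrist_force: [-0.1, 0.3, -0.8]
gripper_width: 0.128
```

```bash
python3 look.py s2.png; python3 - <<'E'
from h import *
s=sense(); im,d=capture("wrist"); save("w4.png",im,1)
a=cv2.imread("pics/s2.png"); b=cv2.imread("pics/w4.png"); cv2.imwrite("pics/c4.png",np.vstack([cv2.resize(a,(600,300)),np.pad(cv2.resize(b[:220],(600,258)),((0,0),(0,0),(0,0)))]))
E
```

```text
8.95 [0.46779249 0.15134848 0.09748206] 30.04403436626482 [-0.07125761  0.34308428 -0.7605154 ] [-0.1878436   0.15101559 -0.03450126]Traceback (most recent call last):
  File "look.py", line 11, in <module>
    print(n,"bar n",b.sum(),"t max",np.nanmax(t[b]),"lat(t=.12)",np.polyval(np.polyfit(t[b],l[b],1),.12),"z",np.polyval(np.polyfit(t[b],W[...,2][b],1),.12)," eye n",e.sum(),"t",t[e].min(),t[e].max(),"lat",l[e].min(),l[e].max(),"z",W[...,2][e].max())
                                                                                                                                                                                 ~~~~~~~~^^
    return umr_minimum(a, axis, None, out, keepdims, initial, where)
ValueError: zero-size array to reduction operation minimum which has no identity
[ WARN:0@1.359] global loadsave.cpp:275 findDecoder imread_('pics/s2.png'): can't open/read file: check file path/integrity
Traceback (most recent call last):
cv2.error: OpenCV(4.12.0) /io/opencv/modules/imgproc/src/resize.cpp:4208: error: (-215:Assertion failed) !ssize.empty() in function 'resize'
```

```bash
cat > look2.py <<'E'
from h import *
import sys
out=[]
for n in["scene","side"]:
    im,d=capture(n); C=cam(n); c=pix(C,[.56,.2,.105]).astype(int); k=45
    out.append(cv2.resize(im[c[1]-k:c[1]+k,c[0]-k:c[0]+k],(390,390),interpolation=cv2.INTER_CUBIC))
save(sys.argv[1],np.hstack(out))
E
python3 look2.py s2.png
```

```text
(no output)
```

View pics/s2.png

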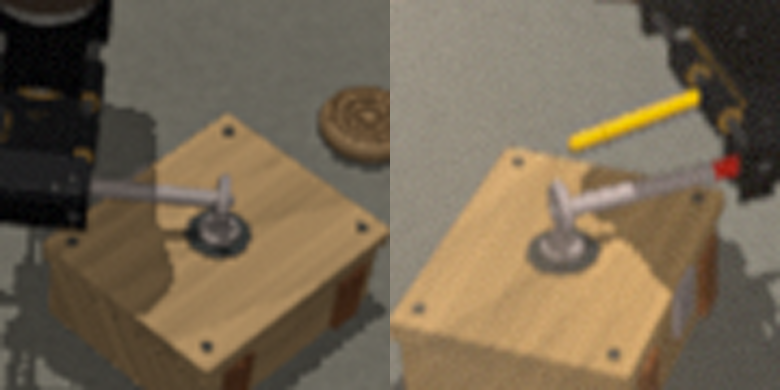

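The bar's tip is in the ring (left px 222,195; right px 560,200) and no force shows. I'll slide on to a lever of about 80 mm.

Request:
{"fn": "arm_command", "kwargs": {
  "rows": [
    {"fingers": 0,"travel": [0.6,0,0],"roll": 0},
    {"fingers": 0,"travel": [1.2,0,0],"roll": 0},
    {"fingers": 0,"travel": [1.8,0,0],"roll": 0},
    {"fingers": 0,"travel": [2.4,0,0],"roll": 0},
    {"fingers": 0,"travel": [3.0,0,0],"roll": 0},
    {"fingers": 0,"travel": [3.5,0,0],"roll": 0},
    {"fingers": 0,"travel": [3.8,0,0],"roll": 0},
    {"fingers": 0,"travel": [3.8,0,0],"roll": 0}
  ]
}}

```text
time_s: 9.95
tcp_pos: [0.5004, 0.1702, 0.0975]
ee_rot: [[0.866, 0.501, 0.0], [0.501, -0.866, -0.0], [0.0, 0.0, -1.0]]
wrist_force: [-0.7, -0.1, -1.8]
gripper_width: 0.125
```

```bash
cat > tq.py <<'E'
from h import *
import sys
s=sense(); p=np.array(s["tcp_pos"]); F=s["wrist_force"]; M=s["moment"]; c=np.array([.5705,.2105])
h=np.array(s["ee_rot"])[:2,0]; q=c-p[:2]; r=-q
print(s["time_s"],p,"head",round(np.degrees(np.arctan2(h[1],h[0])),2),"L",q@h,"lat",q@np.array([-h[1],h[0]]),"F",F,"M",M,"TORQUE",M[2]+r[0]*F[1]-r[1]*F[0],"M at hand",M[2])
E
python3 tq.py; python3 - <<'E'
from h import *
s=sense(); im,d=capture("wrist"); C=cam("wrist",s); save("w5.png",im[:230],1.5); W=world(C,d)
e=(np.hypot(W[...,0]-.5705,W[...,1]-.2105)<.03)&(W[...,2]>.1125)&(W[...,2]<.13)
r=cv2.minAreaRect(W[e][:,:2].astype(np.float32)*1000);print(r,e.sum())
E
```

```text
9.95 [0.50040326 0.1701993  0.0974809 ] head 30.04 L 0.08085578943114603 lat -0.00020202616306565224 F [-0.68551417 -0.06964812 -1.8360522 ] M [-0.16052247  0.19078408 -0.03191214] TORQUE -0.05465673865307377 M at hand -0.031912141907988925
((570.1396484375, 210.5880889892578), (7.975926876068115, 30.156147003173828), 30.157920837402344) 1566
```

View pics/w5.png

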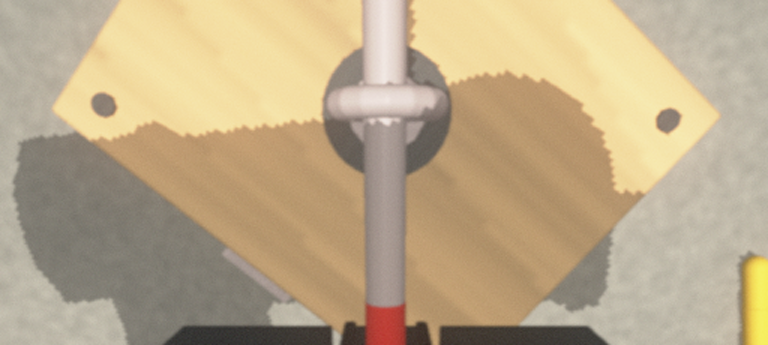

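Ring and bar are coaxial (px 386,100) and the washer is centred on the axis. Swinging clockwise about the axis through the free play.

Request:
{"fn": "arm_command", "kwargs": {
  "rows": [
    {"fingers": 0,"travel": [0.044,-0.847,0],"roll": 6},
    {"fingers": 0,"travel": [0.177,-1.684,0],"roll": 12},
    {"fingers": 0,"travel": [0.396,-2.503,0],"roll": 18},
    {"fingers": 0,"travel": [0.7,-3.295,0],"roll": 24},
    {"fingers": 0,"travel": [1.085,-4.05,0],"roll": 30},
    {"fingers": 0,"travel": [1.085,-4.05,0],"roll": 30},
    {"fingers": 0,"travel": [1.085,-4.05,0],"roll": 30}
  ]
}}

```text
time_s: 10.7
tcp_pos: [0.4889, 0.2103, 0.0976]
ee_rot: [[1.0, 0.003, -0.0], [0.003, -1.0, -0.0], [-0.0, 0.0, -1.0]]
wrist_force: [0.4, -0.1, -1.4]
gripper_width: 0.125
```

```bash
python3 tq.py
```

```text
10.7 [0.48888855 0.21025829 0.09756151] head 0.17 L 0.08161179883012235 lat -4.6016753711060376e-06 F [ 0.41838383 -0.1448183  -1.3916197 ] M [-0.072093    0.19386697 -0.07859257] TORQUE -0.0666726119949898 M at hand -0.07859257098037299
```

Request:
{"fn": "arm_command", "kwargs": {
  "rows": [
    {"fingers": 0,"travel": [0.011,-0.424,0],"roll": 3},
    {"fingers": 0,"travel": [0.044,-0.847,0],"roll": 6},
    {"fingers": 0,"travel": [0.1,-1.267,0],"roll": 9},
    {"fingers": 0,"travel": [0.177,-1.684,0],"roll": 12},
    {"fingers": 0,"travel": [0.276,-2.096,0],"roll": 15},
    {"fingers": 0,"travel": [0.396,-2.503,0],"roll": 18},
    {"fingers": 0,"travel": [0.396,-2.503,0],"roll": 18}
  ]
}}

```text
time_s: 11.4
tcp_pos: [0.493, 0.235, 0.0974]
ee_rot: [[0.952, -0.307, -0.001], [-0.307, -0.952, -0.001], [-0.0, 0.001, -1.0]]
wrist_force: [0.5, -1.0, -1.4]
gripper_width: 0.126
```

```bash
python3 tq.py
```

```text
11.4 [0.49298284 0.23501661 0.097443  ] head -17.88 L 0.0813004215213061 lat 0.0004631476555717884 F [ 0.51357834 -1.03643075 -1.38049102] M [-0.22146359  0.12377442  0.02473068] TORQUE 0.09248064409800483 M at hand 0.02473067836983197
```

Request:
{"fn": "arm_command", "kwargs": {
  "rows": [
    {"fingers": 0,"travel": [0.005,-0.283,0],"roll": 2},
    {"fingers": 0,"travel": [0.02,-0.565,0],"roll": 4},
    {"fingers": 0,"travel": [0.044,-0.847,0],"roll": 6},
    {"fingers": 0,"travel": [0.079,-1.127,0],"roll": 8},
    {"fingers": 0,"travel": [0.123,-1.407,0],"roll": 10},
    {"fingers": 0,"travel": [0.177,-1.684,0],"roll": 12},
    {"fingers": 0,"travel": [0.177,-1.684,0],"roll": 12}
  ]
}}

```text
time_s: 12.1
tcp_pos: [0.4997, 0.2506, 0.0974]
ee_rot: [[0.867, -0.498, -0.001], [-0.498, -0.867, -0.0], [-0.0, 0.001, -1.0]]
wrist_force: [-0.9, -0.7, -1.0]
gripper_width: 0.128
```

```bash
python3 tq.py
```

```text
12.1 [0.49971892 0.25055869 0.09743435] head -29.86 L 0.08132899599272894 lat 0.0005025068933740273 F [-0.92896912 -0.65810631 -1.0251887 ] M [-0.05064297  0.41346945  0.06681616] TORQUE 0.15061091425313183 M at hand 0.06681615555508337
```

```bash
cat > tq.py <<'E'
from h import *
c=np.array([.5703,.2106]); T=[]
for i in range(5):
    s=sense(); p=np.array(s["tcp_pos"]); F=s["wrist_force"]; M=s["moment"]; r=p[:2]-c
    T.append([M[2]+r[0]*F[1]-r[1]*F[0],M[2],*F])
    if i<4: capture("wrist")
h=np.array(s["ee_rot"])[:2,0]; T=np.array(T)
print(s["time_s"],p,"head",round(np.degrees(np.arctan2(h[1],h[0])),2),"L",-r@h,"lat",-r@np.array([-h[1],h[0]]),"mean T,Mz,F",T.mean(0).round(3),"T",T[:,0].round(3))
E
echo
```

Request:
{"fn": "arm_command", "kwargs": {
  "rows": [
    {"fingers": 0,"travel": [0.002,-0.177,0],"roll": 1.25},
    {"fingers": 0,"travel": [0.008,-0.353,0],"roll": 2.5},
    {"fingers": 0,"travel": [0.008,-0.353,0],"roll": 2.5}
  ]
}}

```text
time_s: 12.4
tcp_pos: [0.5017, 0.2539, 0.0975]
ee_rot: [[0.844, -0.537, -0.0], [-0.537, -0.844, -0.0], [-0.0, 0.0, -1.0]]
wrist_force: [-0.9, 0.3, -0.4]
gripper_width: 0.127
```

```bash
python3 tq.py
```

```text
12.6 [0.50167992 0.25381974 0.09750525] head -32.45 L 0.08109586178335919 lat 0.0003509296454474592 mean T,Mz,F [ 0.128  0.079 -1.184  0.03  -1.101] T [0.081 0.2   0.131 0.086 0.143]
```

Request:
{"fn": "arm_command", "kwargs": {
  "rows": [
    {"fingers": 0,"travel": [0.002,-0.177,0],"roll": 1.25},
    {"fingers": 0,"travel": [0.008,-0.353,0],"roll": 2.5},
    {"fingers": 0,"travel": [0.008,-0.353,0],"roll": 2.5}
  ]
}}

```text
time_s: 12.9
tcp_pos: [0.5038, 0.257, 0.0975]
ee_rot: [[0.819, -0.574, -0.0], [-0.574, -0.819, -0.0], [-0.0, 0.0, -1.0]]
wrist_force: [-1.5, 0.6, -1.1]
gripper_width: 0.127
```

```bash
python3 tq.py
```

```text
13.1 [0.50380335 0.25699314 0.09759023] head -34.96 L 0.08108095904553994 lat 8.22946691018539e-05 mean T,Mz,F [ 0.139  0.051 -1.518 -0.271 -1.6  ] T [0.071 0.107 0.123 0.204 0.192]
```

Request:
{"fn": "arm_command", "kwargs": {
  "rows": [
    {"fingers": 0,"travel": [0.002,-0.177,0],"roll": 1.25},
    {"fingers": 0,"travel": [0.008,-0.353,0],"roll": 2.5},
    {"fingers": 0,"travel": [0.008,-0.353,0],"roll": 2.5}
  ]
}}

```text
time_s: 13.4
tcp_pos: [0.5059, 0.2599, 0.0975]
ee_rot: [[0.793, -0.609, -0.0], [-0.609, -0.793, -0.0], [-0.0, 0.0, -1.0]]
wrist_force: [-1.6, -0.4, -1.5]
gripper_width: 0.126
```

```bash
python3 tq.py
```

```text
13.6 [0.50592736 0.25990859 0.09762441] head -37.46 L 0.0810874412304542 lat 8.981744839473005e-06 mean T,Mz,F [ 0.126  0.065 -1.65   0.317 -1.588] T [0.173 0.074 0.145 0.127 0.108]
```

Request:
{"fn": "arm_command", "kwargs": {
  "rows": [
    {"fingers": 0,"travel": [0.002,-0.177,0],"roll": 1.25},
    {"fingers": 0,"travel": [0.008,-0.353,0],"roll": 2.5},
    {"fingers": 0,"travel": [0.008,-0.353,0],"roll": 2.5}
  ]
}}

```text
time_s: 13.9
tcp_pos: [0.5082, 0.2627, 0.0975]
ee_rot: [[0.766, -0.643, -0.0], [-0.643, -0.766, 0.0], [-0.0, 0.0, -1.0]]
wrist_force: [-2.2, -0.3, -1.1]
gripper_width: 0.126
```

```bash
python3 tq.py
```

```text
14.1 [0.50811795 0.2626606  0.09760917] head -39.96 L 0.08109816360780439 lat 3.1744795178610674e-05 mean T,Mz,F [ 0.148  0.055 -1.982  0.159 -1.718] T [0.173 0.17  0.227 0.043 0.128]
```

Request:
{"fn": "arm_command", "kwargs": {
  "rows": [
    {"fingers": 0,"travel": [0.002,-0.177,0],"roll": 1.25},
    {"fingers": 0,"travel": [0.008,-0.353,0],"roll": 2.5},
    {"fingers": 0,"travel": [0.008,-0.353,0],"roll": 2.5}
  ]
}}

```text
time_s: 14.4
tcp_pos: [0.5105, 0.2654, 0.0975]
ee_rot: [[0.737, -0.676, -0.0], [-0.676, -0.737, 0.0], [-0.0, -0.0, -1.0]]
wrist_force: [-1.9, 1.0, -1.3]
gripper_width: 0.126
```

```bash
python3 tq.py
```

```text
14.6 [0.5104678  0.26527596 0.0975967 ] head -42.46 L 0.08105152811802231 lat 5.36711788393443e-05 mean T,Mz,F [ 0.14   0.053 -2.196  0.541 -1.561] T [0.083 0.128 0.153 0.176 0.162]
```

Request:
{"fn": "arm_command", "kwargs": {
  "rows": [
    {"fingers": 0,"travel": [0.002,-0.177,0],"roll": 1.25},
    {"fingers": 0,"travel": [0.008,-0.353,0],"roll": 2.5},
    {"fingers": 0,"travel": [0.008,-0.353,0],"roll": 2.5}
  ]
}}

```text
time_s: 14.9
tcp_pos: [0.513, 0.2679, 0.0975]
ee_rot: [[0.707, -0.707, -0.0], [-0.707, -0.707, 0.0], [-0.0, -0.0, -1.0]]
wrist_force: [-2.2, 0.5, -1.9]
gripper_width: 0.125
```

```bash
python3 tq.py
```

```text
15.1 [0.51293471 0.26786411 0.09762706] head -44.96 L 0.081055256187804 lat 1.160939743986844e-05 mean T,Mz,F [ 0.101  0.066 -1.923  1.302 -1.855] T [0.152 0.07  0.095 0.126 0.063]
```

Request:
{"fn": "arm_command", "kwargs": {
  "rows": [
    {"fingers": 0,"travel": [0.002,-0.177,0],"roll": 1.25},
    {"fingers": 0,"travel": [0.008,-0.353,0],"roll": 2.5},
    {"fingers": 0,"travel": [0.008,-0.353,0],"roll": 2.5}
  ]
}}

```text
time_s: 15.4
tcp_pos: [0.5156, 0.2704, 0.0976]
ee_rot: [[0.676, -0.737, 0.0], [-0.737, -0.676, 0.0], [-0.0, -0.0, -1.0]]
wrist_force: [-3.0, 2.1, -1.8]
gripper_width: 0.127
```

```bash
python3 tq.py
```

```text
15.6 [0.51551013 0.27030903 0.09762776] head -47.46 L 0.08103764008098005 lat -1.6851826763197852e-06 mean T,Mz,F [ 0.129  0.059 -2.686  1.656 -1.6  ] T [0.132 0.138 0.086 0.113 0.174]
```

Request:
{"fn": "arm_command", "kwargs": {
  "rows": [
    {"fingers": 0,"travel": [0.002,-0.177,0],"roll": 1.25},
    {"fingers": 0,"travel": [0.008,-0.353,0],"roll": 2.5},
    {"fingers": 0,"travel": [0.008,-0.353,0],"roll": 2.5}
  ]
}}

```text
time_s: 15.9
tcp_pos: [0.5182, 0.2727, 0.0976]
ee_rot: [[0.643, -0.766, 0.0], [-0.766, -0.643, 0.0], [-0.0, -0.0, -1.0]]
wrist_force: [-2.9, 1.5, 0.3]
gripper_width: 0.13
```

```bash
python3 tq.py
```

```text
16.1 [0.51816263 0.2726616  0.09763501] head -49.96 L 0.08105520950447405 lat -1.5627335176793267e-05 mean T,Mz,F [ 0.108  0.051 -2.435  1.806 -1.244] T [0.138 0.139 0.039 0.116 0.108]
```

Request:
{"fn": "arm_command", "kwargs": {
  "rows": [
    {"fingers": 0,"travel": [0.002,-0.177,0],"roll": 1.25},
    {"fingers": 0,"travel": [0.008,-0.353,0],"roll": 2.5},
    {"fingers": 0,"travel": [0.008,-0.353,0],"roll": 2.5}
  ]
}}

```text
time_s: 16.4
tcp_pos: [0.521, 0.2749, 0.0976]
ee_rot: [[0.609, -0.793, 0.0], [-0.793, -0.609, 0.0], [-0.0, -0.0, -1.0]]
wrist_force: [-3.9, 1.9, -1.4]
gripper_width: 0.123
```

```bash
python3 tq.py
```

```text
16.6 [0.52092654 0.2748445  0.09762947] head -52.46 L 0.08102526429836474 lat -2.781121630351935e-07 mean T,Mz,F [ 0.157  0.074 -2.85   2.032 -1.461] T [0.24  0.191 0.142 0.125 0.086]
```

Request:
{"fn": "arm_command", "kwargs": {
  "rows": [
    {"fingers": 0,"travel": [0.002,-0.177,0],"roll": 1.25},
    {"fingers": 0,"travel": [0.008,-0.353,0],"roll": 2.5},
    {"fingers": 0,"travel": [0.008,-0.353,0],"roll": 2.5}
  ]
}}

```text
time_s: 16.9
tcp_pos: [0.5239, 0.277, 0.0976]
ee_rot: [[0.573, -0.819, 0.0], [-0.819, -0.573, 0.0], [-0.0, -0.0, -1.0]]
wrist_force: [-3.2, 2.3, -1.4]
gripper_width: 0.124
```

```bash
python3 tq.py; python3 - <<'E'
from h import *
s=sense(); im,d=capture("wrist"); save("w6.png",im[:230],1.5); W=world(cam("wrist",s),d)
e=(np.hypot(W[...,0]-.5703,W[...,1]-.2106)<.03)&(W[...,2]>.1125)&(W[...,2]<.13)
print(cv2.minAreaRect(W[e][:,:2].astype(np.float32)*1000),e.sum())
E
```

```text
17.1 [0.52376596 0.27695637 0.09763526] head -54.95 L 0.08104680519686508 lat -7.220625054732421e-06 mean T,Mz,F [ 0.13   0.054 -2.874  2.474 -1.223] T [0.114 0.14  0.158 0.065 0.173]
((568.9992065429688, 215.30690002441406), (17.44989585876465, 39.487510681152344), 14.21816635131836) 1554
```

View pics/w6.png

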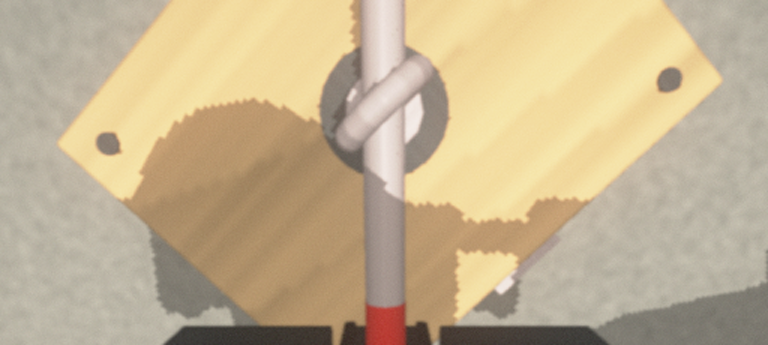

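The ring runs from px (345,137) to (425,65), about 42° off the bar. So the bar is biting and the eye has turned about 43°, which puts the stop close.

Request:
{"fn": "arm_command", "kwargs": {
  "rows": [
    {"fingers": 0,"travel": [0.002,-0.177,0],"roll": 1.25},
    {"fingers": 0,"travel": [0.006,-0.283,0],"roll": 2},
    {"fingers": 0,"travel": [0.006,-0.283,0],"roll": 2}
  ]
}}

```text
time_s: 17.45
tcp_pos: [0.526, 0.2785, 0.0975]
ee_rot: [[0.545, -0.839, -0.0], [-0.839, -0.545, -0.0], [-0.0, 0.0, -1.0]]
wrist_force: [-4.0, 2.8, -0.7]
gripper_width: 0.124
```

```bash
python3 tq.py
```

```text
17.65 [0.52598728 0.27838967 0.09757001] head -56.96 L 0.0809877904907602 lat 0.0001864183570935013 mean T,Mz,F [ 0.189  0.106 -3.011  2.738 -1.278] T [0.24  0.211 0.142 0.169 0.184]
```

Request:
{"fn": "arm_command", "kwargs": {
  "rows": [
    {"fingers": 0,"travel": [0.001,-0.141,0],"roll": 1},
    {"fingers": 0,"travel": [0.001,-0.141,0],"roll": 1}
  ]
}}

```text
time_s: 17.85
tcp_pos: [0.527, 0.279, 0.0974]
ee_rot: [[0.53, -0.848, -0.001], [-0.848, -0.53, -0.0], [-0.0, 0.001, -1.0]]
wrist_force: [-4.3, 2.0, -0.9]
gripper_width: 0.126
```

```bash
python3 tq.py
```

```text
18.05 [0.52697551 0.27901076 0.09749085] head -57.97 L 0.08097436273635021 lat 0.00044238231953254437 mean T,Mz,F [ 0.265  0.109 -3.965  2.665 -1.236] T [0.312 0.207 0.298 0.214 0.293]
```

Request:
{"fn": "arm_command", "kwargs": {
  "rows": [
    {"fingers": 0,"travel": [0.001,-0.141,0],"roll": 1},
    {"fingers": 0,"travel": [0.001,-0.141,0],"roll": 1}
  ]
}}

```text
time_s: 18.25
tcp_pos: [0.5279, 0.2796, 0.0974]
ee_rot: [[0.515, -0.857, -0.001], [-0.857, -0.515, -0.001], [0.0, 0.001, -1.0]]
wrist_force: [-5.0, 2.0, -1.1]
gripper_width: 0.125
```

```bash
python3 tq.py
```

```text
18.45 [0.52789311 0.27955802 0.09736363] head -58.96 L 0.08095029444201626 lat 0.0007764355443119902 mean T,Mz,F [ 0.408  0.167 -4.856  2.229 -1.231] T [0.437 0.424 0.427 0.357 0.395]
```

Request:
{"fn": "arm_command", "kwargs": {
  "rows": [
    {"fingers": 0,"travel": [0,-0.05,0],"roll": 0.35},
    {"fingers": 0,"travel": [0,-0.05,0],"roll": 0.35},
    {"fingers": 0,"travel": [0,-0.05,0],"roll": 0.35},
    {"fingers": 0,"travel": [0,-0.05,0],"roll": 0.35}
  ]
}}

```text
time_s: 18.85
tcp_pos: [0.5282, 0.2797, 0.0973]
ee_rot: [[0.51, -0.86, -0.001], [-0.86, -0.51, -0.001], [0.0, 0.002, -1.0]]
wrist_force: [-5.6, 2.1, -1.2]
gripper_width: 0.123
```

```bash
python3 tq.py
```

```text
19.05 [0.52820909 0.27975502 0.09734072] head -59.31 L 0.08095222879003883 lat 0.0008934501930540142 mean T,Mz,F [ 0.405  0.169 -4.984  2.563 -1.134] T [0.499 0.37  0.381 0.391 0.386]
```

The torque reads about 0.40 N·m and has held for over 0.5 s, well inside 0.3–0.6. Swinging back to the middle of the play.

Request:
{"fn": "arm_command", "kwargs": {
  "rows": [
    {"fingers": 0,"travel": [0.03,0.706,0],"roll": -5},
    {"fingers": 0,"travel": [0.123,1.407,0],"roll": -10},
    {"fingers": 0,"travel": [0.396,2.503,0],"roll": -18},
    {"fingers": 0,"travel": [0.7,3.295,0],"roll": -24},
    {"fingers": 0,"travel": [1.085,4.05,0],"roll": -30},
    {"fingers": 0,"travel": [1.547,4.761,0],"roll": -36},
    {"fingers": 0,"travel": [2.081,5.42,0],"roll": -42},
    {"fingers": 0,"travel": [2.081,5.42,0],"roll": -42},
    {"fingers": 0,"travel": [2.081,5.42,0],"roll": -42}
  ]
}}

```text
time_s: 19.95
tcp_pos: [0.4937, 0.2344, 0.098]
ee_rot: [[0.954, -0.3, 0.001], [-0.3, -0.954, 0.0], [0.001, -0.001, -1.0]]
wrist_force: [0.6, -0.6, -1.6]
gripper_width: 0.126
```

```bash
python3 tq.py; python3 - <<'E'
from h import *
s=sense(); im,d=capture("wrist"); save("w7.png",im[:230],1.5); W=world(cam("wrist",s),d)
q=W[...,:2]-np.array([.5703,.2106])
h=np.array(s["ee_rot"])[:2,0]; t=q@h; l=q@np.array([-h[1],h[0]])
e=(np.hypot(q[...,0],q[...,1])<.022)&(W[...,2]>.114)&(W[...,2]<.13)
r=cv2.minAreaRect(W[e][:,:2].astype(np.float32)*1000);print(r,e.sum())
k=e&(abs(l)<.012); print("ring slope deg rel. to perpendicular",np.degrees(np.arctan(np.polyfit(l[k],t[k],1)[0])),k.sum(),"ring mean t,l",t[e].mean(),l[e].min(),l[e].max())
E
```

```text
20.15 [0.49325995 0.23487771 0.09763638] head -17.35 L 0.08077459888570503 lat -0.00019659426779513114 mean T,Mz,F [ 0.014 -0.007  0.142 -0.32  -2.199] T [ 0.019 -0.023  0.052 -0.02   0.042]
((570.193359375, 210.53125), (28.008926391601562, 7.981948375701904), 75.77649688720703) 1468
ring slope deg rel. to perpendicular -3.1958979395830105 1366 ring mean t,l -0.00026613929701125807 -0.014053326468269895 0.013816665288598198
```

View pics/w7.png

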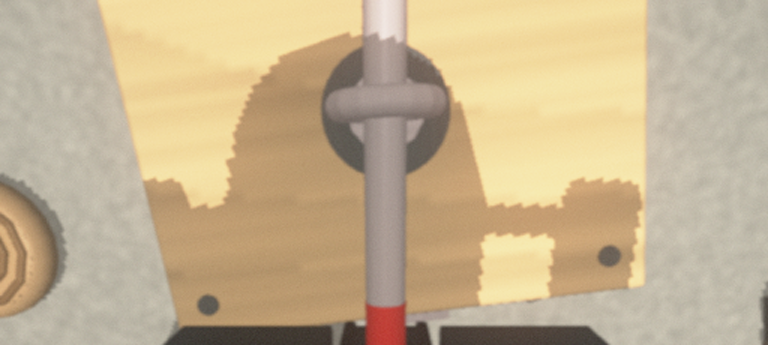

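The bar is square in the ring again (px 386,103) and reads no torque. The eye stands at about -14°, turned roughly 44°. Drawing the bar out.

Request:
{"fn": "arm_command", "kwargs": {
  "rows": [
    {"fingers": 0,"travel": [0.01,0.424,0],"roll": -3},
    {"fingers": 0,"travel": [-1,0.424,0],"roll": -3},
    {"fingers": 0,"travel": [-2,0.424,0],"roll": -3},
    {"fingers": 0,"travel": [-3,0.424,0],"roll": -3},
    {"fingers": 0,"travel": [-4,0.424,0],"roll": -3},
    {"fingers": 0,"travel": [-5,0.424,0],"roll": -3},
    {"fingers": 0,"travel": [-6,0.424,0],"roll": -3},
    {"fingers": 0,"travel": [-7,0.424,0],"roll": -3},
    {"fingers": 0,"travel": [-8.5,0.424,0],"roll": -3},
    {"fingers": 0,"travel": [-8.5,0.424,0],"roll": -3}
  ]
}}

```text
time_s: 21.2
tcp_pos: [0.4089, 0.2559, 0.0976]
ee_rot: [[0.969, -0.246, -0.001], [-0.246, -0.969, -0.0], [-0.001, 0.0, -1.0]]
wrist_force: [-1.2, -0.6, -1.5]
gripper_width: 0.125
```

```bash
python3 tq.py
```

```text
21.4 [0.41078731 0.25603773 0.09772522] head -14.31 L 0.16579426707997152 lat -0.0045982247027477816 mean T,Mz,F [ 0.041  0.009  0.117 -0.227 -1.434] T [ 0.133  0.036  0.062 -0.079  0.052]
```

Request:
{"fn": "arm_command", "kwargs": {
  "rows": [
    {"fingers": 0,"travel": [0,0,-4],"roll": 0},
    {"fingers": 0,"travel": [0,0,-8],"roll": 0},
    {"fingers": 0,"travel": [0,0,-12],"roll": -4},
    {"fingers": 0,"travel": [2,1.5,-15.3],"roll": -8.96},
    {"fingers": 0,"travel": [5,3.5,-15.3],"roll": -8.96},
    {"fingers": 0,"travel": [8,5.5,-15.3],"roll": -8.96},
    {"fingers": 0,"travel": [11,7.5,-15.3],"roll": -8.96},
    {"fingers": 0,"travel": [13.7,9.7,-15.3],"roll": -8.96},
    {"fingers": 0,"travel": [13.7,9.7,-15.3],"roll": -8.96},
    {"fingers": 0,"travel": [13.7,9.7,-15.3],"roll": -8.96}
  ]
}}

```text
time_s: 22.4
tcp_pos: [0.5195, 0.127, 0.25]
ee_rot: [[0.995, -0.096, -0.001], [-0.096, -0.995, -0.0], [-0.001, 0.0, -1.0]]
wrist_force: [0.7, 0.2, -2.3]
gripper_width: 0.123
```

```bash
python3 - <<'E'
from h import *
s=sense(); print(s["time_s"],s["tcp_pos"],np.degrees(np.arctan2(s["ee_rot"][1][0],s["ee_rot"][0][0])))
im,d=capture("wrist"); W=world(cam("wrist",s),d); save("w8.png",im)
e=(np.hypot(W[...,0]-.5703,W[...,1]-.2106)<.025)&(W[...,2]>.09)&(W[...,2]<.13)
print(cv2.minAreaRect(W[e][:,:2].astype(np.float32)*1000),e.sum())
p=s["tcp_pos"];b=(np.hypot(W[...,0]-p[0]-.05,W[...,1]-p[1])<.11)&(abs(W[...,2]-p[2]-.012)<.009)&(W[...,0]>p[0]+.03)
P=W[b];m=P.mean(0);u=np.linalg.svd(P-m)[2][0];u*=np.sign(u[0]);print("bar",m,u,np.degrees(np.arctan2(u[1],u[0])))
im=im.astype(int);red=(im[...,0]>2*im[...,1])&(im[...,0]>2*im[...,2])&(im[...,0]>90)&b
h=np.array(s["ee_rot"])[:2,0];print("red far edge t",((W[red][:,:2]-p[:2])@h).max())
z=np.load("w3.npz");im,d=z["im"].astype(int),z["d"]
E
```

```text
22.4 [0.51952681 0.12696846 0.25003141] -5.502253219967553
((570.1994018554688, 209.97088623046875), (31.731096267700195, 8.512286186218262), 74.83672332763672) 433
bar [0.58965717 0.12041898 0.2617679 ] [ 0.99532993 -0.09507448 -0.01670867] -5.456370787862858Traceback (most recent call last):
  File "<stdin>", line 9, in <module>
    return umr_maximum(a, axis, None, out, keepdims, initial, where)
ValueError: zero-size array to reduction operation maximum which has no identity
```

The eye's heading is unchanged within noise (-15° against -14°) and the bar hasn't shifted in the hand. Returning it to the rest.

Request:
{"fn": "arm_command", "kwargs": {
  "rows": [
    {"fingers": 0,"travel": [0.4,4,0],"roll": 0},
    {"fingers": 0,"travel": [0.8,8,0],"roll": 0},
    {"fingers": 0,"travel": [1.3,12,0],"roll": 0},
    {"fingers": 0,"travel": [1.7,16,0],"roll": 0},
    {"fingers": 0,"travel": [2.1,20,0],"roll": 0},
    {"fingers": 0,"travel": [2.6,24,0],"roll": 0},
    {"fingers": 0,"travel": [3.0,28,0],"roll": 0},
    {"fingers": 0,"travel": [3.4,31.5,0],"roll": 0},
    {"fingers": 0,"travel": [3.66,33.77,0],"roll": 0},
    {"fingers": 0,"travel": [3.66,33.77,0],"roll": 0}
  ]
}}

```text
time_s: 23.45
tcp_pos: [0.524, -0.213, 0.2503]
ee_rot: [[0.995, -0.095, -0.0], [-0.095, -0.995, -0.0], [-0.0, 0.0, -1.0]]
wrist_force: [0.2, -0.1, -2.2]
gripper_width: 0.127
```

Request:
{"fn": "arm_command", "kwargs": {
  "rows": [
    {"fingers": 0,"travel": [0,0,4],"roll": 0},
    {"fingers": 0,"travel": [0,0,8],"roll": 0},
    {"fingers": 0,"travel": [0,0,12],"roll": 0},
    {"fingers": 0,"travel": [0,0,15],"roll": 0},
    {"fingers": 0,"travel": [0,0,16],"roll": 0},
    {"fingers": 0,"travel": [0,0,16],"roll": 0},
    {"fingers": 0,"travel": [0,0,16],"roll": 0}
  ]
}}

```text
time_s: 24.15
tcp_pos: [0.5257, -0.2113, 0.0923]
ee_rot: [[0.996, -0.092, 0.003], [-0.092, -0.996, -0.001], [0.003, 0.001, -1.0]]
wrist_force: [0.5, -0.1, -1.1]
gripper_width: 0.123
```

```bash
python3 tq.py
```

```text
24.35 [ 0.52521309 -0.2117085   0.09232695] head -5.34 L 0.005602188094354345 lat 0.42466894490361706 mean T,Mz,F [ 0.072 -0.021  0.229  0.078 -1.541] T [ 0.223  0.313  0.262 -0.176 -0.26 ]
```

Request:
{"fn": "arm_command", "kwargs": {
  "rows": [
    {"fingers": 0,"travel": [0,0,1],"roll": 0},
    {"fingers": 0,"travel": [0,0,2],"roll": 0},
    {"fingers": 0,"travel": [0,0,2.8],"roll": 0},
    {"fingers": 0,"travel": [0,0,3.5],"roll": 0},
    {"fingers": 0,"travel": [0,0,4.0],"roll": 0},
    {"fingers": 0,"travel": [0,0,4.0],"roll": 0},
    {"fingers": 0,"travel": [0,0,4.0],"roll": 0}
  ]
}}

```text
time_s: 25.05
tcp_pos: [0.5243, -0.2117, 0.0505]
ee_rot: [[0.996, -0.093, -0.0], [-0.093, -0.996, -0.0], [-0.0, 0.0, -1.0]]
wrist_force: [-0.7, -0.7, -1.4]
gripper_width: 0.131
```

```bash
python3 tq.py
```

```text
25.25 [ 0.52445095 -0.21169115  0.05100597] head -5.35 L 0.006298094257423843 lat 0.4247259524516023 mean T,Mz,F [-0.037 -0.002 -0.077  0.06  -1.718] T [-0.254  0.002 -0.209  0.174  0.1  ]
```

Request:
{"fn": "arm_command", "kwargs": {
  "rows": [
    {"fingers": 0,"travel": [-0.1,0,0.2],"roll": 0},
    {"fingers": 0,"travel": [-0.1,0,0.4],"roll": 0},
    {"fingers": 0,"travel": [-0.1,0,0.4],"roll": 0},
    {"fingers": 0,"travel": [-0.1,0,0.4],"roll": 0}
  ]
}}

```text
time_s: 25.65
tcp_pos: [0.5233, -0.212, 0.047]
ee_rot: [[0.996, -0.093, 0.001], [-0.093, -0.996, -0.001], [0.001, 0.001, -1.0]]
wrist_force: [-1.0, -2.6, 2.7]
gripper_width: 0.131
```

```bash
python3 tq.py
```

```text
25.85 [ 0.52328568 -0.21194246  0.04700869] head -5.34 L 0.007450352018220911 lat 0.42508462350674847 mean T,Mz,F [-0.323  0.026 -1.125 -2.703  3.158] T [-0.272 -0.46  -0.649 -0.019 -0.213]
```

Contact is light (Fz +3 N), so the bar is seated. Opening partway, then all the way.

Request:
{"fn": "arm_command", "kwargs": {
  "rows": [
    {"fingers": 40,"travel": [0,0,0],"roll": 0},
    {"fingers": 60,"travel": [0,0,0],"roll": 0},
    {"fingers": 80,"travel": [0,0,0],"roll": 0},
    {"fingers": 100,"travel": [0,0,0],"roll": 0},
    {"fingers": 100,"travel": [0,0,0],"roll": 0},
    {"fingers": 100,"travel": [0,0,0],"roll": 0},
    {"fingers": 100,"travel": [0,0,0],"roll": 0},
    {"fingers": 100,"travel": [0,0,0],"roll": 0},
    {"fingers": 100,"travel": [0,0,0],"roll": 0},
    {"fingers": 100,"travel": [0,0,0],"roll": 0}
  ]
}}

```text
time_s: 26.85
tcp_pos: [0.5231, -0.2116, 0.0466]
ee_rot: [[0.996, -0.093, 0.0], [-0.093, -0.996, 0.0], [0.0, -0.0, -1.0]]
wrist_force: [-0.9, -0.6, 0.6]
gripper_width: 0.944
```

Request:
{"fn": "arm_command", "kwargs": {
  "rows": [
    {"fingers": 100,"travel": [0,0,-1],"roll": 0},
    {"fingers": 100,"travel": [0,0,-3],"roll": 0},
    {"fingers": 100,"travel": [0,0,-6],"roll": 0},
    {"fingers": 100,"travel": [0,0,-10],"roll": 0},
    {"fingers": 100,"travel": [0,0,-14],"roll": 0},
    {"fingers": 100,"travel": [0,0,-18],"roll": 0},
    {"fingers": 100,"travel": [-3,0,-20],"roll": 0},
    {"fingers": 100,"travel": [-4,0,-20],"roll": 0},
    {"fingers": 100,"travel": [-4,0,-20],"roll": 0},
    {"fingers": 100,"travel": [-4,0,-20],"roll": 0}
  ]
}}

```text
time_s: 27.85
tcp_pos: [0.483, -0.2078, 0.2459]
ee_rot: [[0.996, -0.093, -0.001], [-0.093, -0.996, 0.0], [-0.001, -0.0, -1.0]]
wrist_force: [0.3, 1.0, 0.1]
gripper_width: 1.002
```

```bash
python3 - <<'E'
from h import *
s=sense(); print(s["time_s"],s["tcp_pos"],s["gripper_width"],s["wrist_force"])
im,d=capture("wrist"); C=cam("wrist",s)
W,near,red=fitbar(im,d,C,(.5635,-.215),.045,.075)
print("red",W[red].mean(0)); hsv=cv2.cvtColor(im,cv2.COLOR_RGB2HSV); st=near&(hsv[...,1]<70)
P=W[red|st]; m=P.mean(0);u=np.linalg.svd(P-m)[2][0];u*=np.sign(u[0]);t=(P-m)@u;print("bar mid",m+u*(t.min()+t.max())/2,"dir",u,np.ptp(t))
im2,_=capture("scene"); save("end.png",np.hstack([im2[60:360,40:400],cv2.resize(im,(400,300))]))
E
```

```text
27.85 [ 0.48302337 -0.20776959  0.24588454] 1.0017863328629122 [0.30413143 0.95322499 0.07639204]
red [ 0.52261527 -0.21219472  0.059585  ]
bar mid [ 0.55457516 -0.21509406  0.0593358 ] dir [ 0.99610851 -0.0880871  -0.00291412] 0.16858006780367946
```

View pics/end.png

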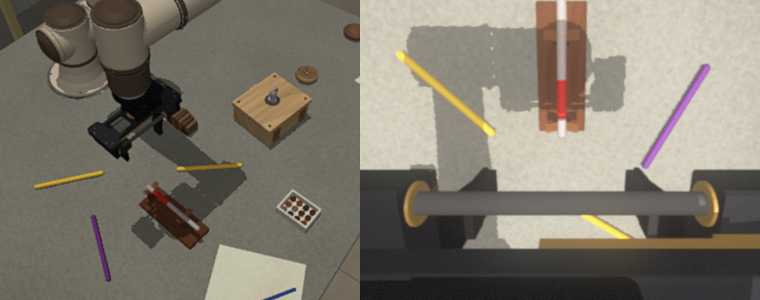

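The bar lies in its rest as before: its red grip is within 1 mm of the starting place and its direction is the same. The specimens haven't moved and the gripper is clear.

```bash
python3 -c "
from station import *
print(finish_job())"
```

```text
the job is handed in; nothing more can be done
None
```

The eye is screwed in to its stop and nipped up, the bar is back in its rest, and I've handed the job in after about 28 s of robot time.

- **Turning:** I took the steel bar by its red grip, slid it through the eye along the opening's axis, and levered the eye about 44° clockwise. Screwing took about 0.13 N·m.
- **Nipping up:** At the stop the torque rose to about 0.40 N·m and held there for over half a second. Single readings scatter by about 0.05 N·m, and the highest was 0.50.
- **Drawing out:** My pull-out line was about 3° off the opening's axis, so the bar may have brushed the ring. The few force readings I took were near zero. The eye's heading afterwards was -15.2° against -14.2° before, which is within measuring noise and in the tightening direction, so it was not loosened.
- **Last checks:** The bar's red grip is within 1 mm of where it started and points the same way. The gripper is open and clear. The last picture shows the molar, gems, ammonite and look-alikes where they were; I judged that by eye, not by measurement.
- **One disagreement:** The measured middle of the bar came out 6 to 9 mm off the earlier readings. The bar was partly out of the wrist camera's view (169 mm of its 180 mm showed), so I relied on the red grip.

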